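# Press open the touch-latch lid on the idol's side of the puja chest

### The arm

A 6-joint arm with a two-finger parallel gripper is mounted at the origin on the work surface. World frame = base frame: x ahead of the robot, y to its left, z up, the work surface at z = 0. Lengths are in mm, angles in degrees, forces in N, time in s.
With the tool pointing down it reaches from about 300 to 850 mm from the base axis. Payload 5.4 kg.
Tool frame: the origin (TCP) lies at the very end of the fingers, on their centre line; the grasp point (between the pads) lies 19 mm behind it (bot.grip_depth is the distance from the TCP to the grasp point, in mm); z points along the fingers, x is the direction in which the jaws open and shut, and the axes are right-handed (so a half turn about z gives the same grasp; the last joint's range is limited). The gripper opens to 85 mm and grips with 20 to 120 N. Pads are 22 mm wide; open, the fingers measure 114 mm over their backs; the gripper's body (76 mm by 85 mm) begins 54 mm behind the grasp point. The pads swing forward as they close: fully open they stand 13 mm farther back than shut.
Start: joints at [-80.965, 9.076, 91.501, -0, 79.423, -12.038], TCP at [206.725, -536.536, 231.299] pointing down, gripper open.
Joint ranges: [-166.64, 166.64], [-54.1, 131.32], [10.49, 154.53], [-73.88, 253.88], [9.74, 151.15], [-171.62, 171.62]. Speed limits (degrees/s): [147.25, 147.25, 180, 180, 180, 180].

### API

Orientations are given as [roll, pitch, yaw] about the fixed x, y, z axes, in that order (R = Rz(yaw) Ry(pitch) Rx(roll)).
In Python, from workcell import sense, cams, job_done, models, bot gives the robot as it stands.
- The arm moves only by the shell command python3 -m crank 'ROWS' [FORCE]. ROWS is text: rows parted by semicolons, each of 7 numbers parted by spaces: the shift along the world's x, y, z in m, then the turn, a rotation vector about the world's x, y, z in degrees, then the closure, from 0 (fully open) to 1 (shut). A call has 1 to 10 rows; each row shifts and turns the pose as measured when the row begins; what a row does not reach is not made up. A row lasts 1/10 s, in which the tool goes at most 50 mm and 8.59 degrees, less where a joint would pass 70% of its speed; a pose out of reach is approached as far as the arm can. A call is refused whole if a number of a shift passes 0.05 or a number of a turn 8.59, either way. A call with a gripper value outside its range is refused whole. The fingers move at their own pace and stop on an object; FORCE is the grip in N (left out, the last holds). Time passes only in rows, so rows that do not move let the fingers close. It gives the time, the measured TCP pose, the force and the opening at its end, in the units of the state.
- sense(): the state, without advancing time (a new reading comes with each control period).
- cams.get_image(name): name is "side" or "top"; returns the picture (400x640x3 uint8, red, green, blue); there is no depth.
- cams.get_calibration(name): a dict with "K" (3x3 intrinsics, pixels), "dist_coeffs" ([k1, k2, p1, p2, k3] as OpenCV has them; the pictures are not rectified), "R" (3x3) and "t" (3): a world point X has camera coordinates R X + t. Camera axes: x right, y down, z forward; pixel columns grow to the right and rows downward; lengths in mm; the calibration is good to about 2 mm. A picture is of the moment at which its call begins. get_calibration takes no time and is no camera call.
- job_done(): hands the job in, once; it reports no verdict.
Trained networks look in the newest picture that a camera, given by its name, has taken for a name from the list of things; names that differ only in an ending like _2 or _b are one class to them, and where a whole thing is asked for, a point or a joint stands for the part that bears it (a point fixed in the world has none). Each returns a list of dicts, best first, with "conf" (0 to 1); they miss things now and then, are a little off and sometimes report something else, mostly with a low value. They report only what shows in the picture. A call takes as long as a camera call.
- models.find_in(thing, camera): "xyz" ([x, y, z] in mm, in the coordinates of the camera as it stood for that picture, good to about 4 mm: the middle of the surface that is visible of it).
- models.masks_of(thing, camera): "pixels" (400x640 bool, what is visible of it).
- models.mark_of(thing, camera): "xyz" ([x, y, z] in mm, in the coordinates of the camera as it stood for that picture, good to about 4 mm: a listed point, or the origin of a listed thing).
The state is a dict: "clock": time; "joints": joint angles; "qvel": joint speeds; "joint_torque": joint torques, N m; "tool_pos": TCP position; "tcp_rot": TCP orientation; "ft_force": force on the tool from outside, world axes, zero at the start; "torque": the same for the moment, N m; "grip_width": finger opening in mm.
Only numpy, scipy, OpenCV 4.12 (cv2) and the standard library are available. Lean on these libraries where they do the work, as an engineer would, in place of code of your own. Each camera call takes 0.05 s, during which the arm holds its last target. There are 200 camera calls.

### The job

The low wooden chest has two push-to-open lids side by side; open the one at the end where the small wooden Lakshmi idol stands. Press its front edge down with the fingertips until the catch lets go and the spring lifts it ajar, then push it up and over from underneath until it leans back fully open by itself, without pinching the lid between the fingers. Do not press the other lid, leave every ornament standing where it is, and finish with the hand clear.

Things in the scene. Friction and masses are not known exactly. Their poses are not given: they have to be found in the camera images.
- chest: fixed sheesham wood chest, 170 (x, front to back) x 360 (y) x 86 mm high, rim 12 mm, origin under its centre on the table; its +x axis points from its front to its hinge side (away from the robot), +y to its left end. Two lids lie flush in its top, left (+y) and right (-y), their centres 87 mm either side of the middle, hinged along the rear
- lid_left (a joint): angle of the left lid (the chest's +y half): 0 shut and latched, negative pressed in (stop at -0.075), growing as its front edge rises. Pressed in 0.055 rad (8 mm at the front edge) the catch lets go for good (it does not latch again); when the finger is withdrawn a spring lifts the lid to 0.5, ajar. Let go below about 1.6 it falls back to 0.5; beyond, it leans on its stop at 1.95, fully open
- lid_left_edge (a point): middle of the front edge of the left lid, at the top of its 10 mm board (moves with the lid; 84 mm above the table when shut). The lid is 158 mm wide and 140 mm deep from this edge to its hinge; a raised panel stands 3 mm above the board, from 13 mm behind this edge
- lid_left_hinge (a point): fixed: middle of the left lid's hinge line, on the rear (+x) side of the chest, 84 mm above the table and 142 mm behind the shut front edge; the hinge line runs along the chest's y axis
- lid_left_top: raised lighter wood panel on the left lid's upper face, 118 x 132 x 3 mm, origin at the centre of its underside; turns with the lid. Pressing the lid in takes 3 to 4 N near the middle of its front edge (a push of 10 N reaches its stop), twice that half-way to the hinge
- lid_left_under: panel on the left lid's underside, 118 x 124 x 3 mm, origin at its centre on the side away from the board; turns with the lid. The ajar lid (0.2 kg) swings freely: 1 to 2 N near its front edge raise it
- lid_right (a joint): angle of the right lid (the chest's -y half): 0 shut and latched, negative pressed in (stop at -0.075), growing as its front edge rises. Pressed in 0.055 rad (8 mm at the front edge) the catch lets go for good (it does not latch again); when the finger is withdrawn a spring lifts the lid to 0.5, ajar. Let go below about 1.6 it falls back to 0.5; beyond, it leans on its stop at 1.95, fully open
- lid_right_edge (a point): middle of the front edge of the right lid, at the top of its 10 mm board (moves with the lid; 84 mm above the table when shut). The lid is 158 mm wide and 140 mm deep from this edge to its hinge; a raised panel stands 3 mm above the board, from 13 mm behind this edge
- lid_right_hinge (a point): fixed: middle of the right lid's hinge line, on the rear (+x) side of the chest, 84 mm above the table and 142 mm behind the shut front edge; the hinge line runs along the chest's y axis
- lid_right_top: raised lighter wood panel on the right lid's upper face, 118 x 132 x 3 mm, origin at the centre of its underside; turns with the lid. Pressing the lid in takes 3 to 4 N near the middle of its front edge (a push of 10 N reaches its stop), twice that half-way to the hinge
- lid_right_under: panel on the right lid's underside, 118 x 124 x 3 mm, origin at its centre on the side away from the board; turns with the lid. The ajar lid (0.2 kg) swings freely: 1 to 2 N near its front edge raise it
- idol: small carved wooden seated figure with a round halo and a pointed crown, 64 mm across, 112 mm tall, loose, origin at the centre of its foot; it stands 40 to 80 mm off one end of the chest, its y in the chest's frame tells which: positive = left lid wanted, negative = right lid wanted
- votive: open glass votive cup, 68 mm across, 70 mm tall, loose, origin under its centre; stands off the chest's other end
- diya_lower: wide white ceramic diya tier, 116 mm across, 30 mm tall, loose, origin under its centre
- diya_upper: small white ceramic diya tier, 76 mm across, 27 mm tall, loose, stacked on the wide one, origin under its centre
- dispenser: steel push dispenser bottle, empty, 64 mm across, 167 mm tall, spout 46 mm out from the axis, loose, origin under its centre
- coaster: green hard silicone coaster, disc 92 mm across, 8 mm thick, loose, lies before the chest's right half, origin under its centre
- matchbox: small matchbox, 36 x 54 x 15 mm, loose, lies before the chest's left half, origin under its centre
- bell: brass hand bell, 54 mm across, 82 mm tall, loose, stands behind the chest, origin under its centre

How it is judged:
By the outcome, as a careful person would: the job done as asked, in the order asked, and still so for the second after the job is handed in, with the robot touching nothing.
It also fails if it takes over 48 s, if anything falls off the work surface, if the arm or the gripper's body presses on something with over 40 N, if the wrist force passes 120 N, or if a joint passes its speed limit or range.

## Working session

There is one attempt and no reset: what is moved stays moved. The work goes in short steps, Python scripts to look and compute and a shell command to move; the robot and the scene stay as the last step left them, time stands still between calls to the robot, and variables do not carry over. Pictures are saved under pics/ and viewed, about 8 in all and at most 12, crops included, and the job is handed in when it is done.

```bash
mkdir -p pics
cat > h.py <<'E'
import numpy as np, cv2
from workcell import sense, cams, job_done, models, bot
def world(cam,p):
    c=cams.get_calibration(cam); return np.array(c["R"]).T@(np.array(p)-np.array(c["t"]))
def shot(cam,name):
    im=cams.get_image(cam); cv2.imwrite(f"pics/{name}.png",im[:,:,::-1]); return im
def marks(names,cam):
    for n in names:
        for d in models.mark_of(n,cam)[:2]: print(cam,n,round(d["conf"],2),world(cam,d["xyz"]).round(0))
E
python3 - <<'E'
from h import *
N="chest lid_left_edge lid_right_edge lid_left_hinge lid_right_hinge idol votive diya_lower dispenser coaster matchbox bell".split()
for c in("top","side"):
    shot(c,c+"0"); marks(N,c)
s=sense();print(s)
E
```

```text
top chest 0.84 [558.  66.   1.]
top chest 0.7 [400. 173.  -2.]
top lid_left_edge 0.74 [491. 159.  88.]
top lid_left_edge 0.39 [ 550. -189.   -1.]
top lid_right_edge 0.6 [479. -18.  82.]
top lid_left_hinge 0.79 [632. 146.  78.]
top lid_right_hinge 0.92 [622. -25.  79.]
top idol 0.52 [555. 321.   2.]
top votive 0.75 [ 550. -188.   -0.]
top diya_lower 0.55 [491. 563.   2.]
top diya_lower 0.34 [558. 323.   2.]
top dispenser 0.62 [ 599. -547.    1.]
top matchbox 0.61 [482. -15.  83.]
top matchbox 0.55 [398. 171.  -0.]
top bell 0.6 [485. 561.  35.]
top bell 0.56 [623. -26.  80.]
side chest 0.63 [555.  66.  -5.]
side chest 0.17 [481. 559.  29.]
side lid_left_edge 0.83 [491. 156.  86.]
side lid_right_edge 0.94 [478. -15.  83.]
side lid_left_hinge 0.74 [638. 147.  80.]
side lid_left_hinge 0.5 [556.  65. -11.]
side lid_right_hinge 0.57 [621. -33.  84.]
side idol 0.66 [561. 320.  -2.]
side votive 0.83 [ 548. -192.   -2.]
side diya_lower 0.46 [491. 557.  -0.]
side dispenser 0.6 [ 594. -545.    0.]
side coaster 0.77 [394. -13.  -2.]
side matchbox 0.59 [394. 165.   2.]
side bell 0.53 [736. 123.  -1.]
{'clock': 1.3, 'joints': array([-8.09645136e+01,  9.07238803e+00,  9.15016669e+01,  1.64206371e-03,
        7.94203468e+01, -1.20380802e+01]), 'qvel': array([-0.04739418,  0.02121765, -0.01771371, -0.00273584,  0.04146644,
       -0.03269523]), 'joint_torque': array([-3.98936654e-04, -3.96001196e+01, -3.31702423e+01, -2.49581562e-04,
        5.41034715e-04,  1.86010439e-06]), 'tool_pos': array([ 206.73735765, -536.55181381,  231.3284892 ]), 'tcp_rot': array([-1.79999589e+02, -5.81183233e-03, -6.89267348e+01]), 'ft_force': array([-0.20151497, -0.46540781,  0.27490813]), 'torque': array([-0.05481082,  0.03197356, -0.05016149]), 'grip_width': 85.86640011454652}
```

View pics/top0.png

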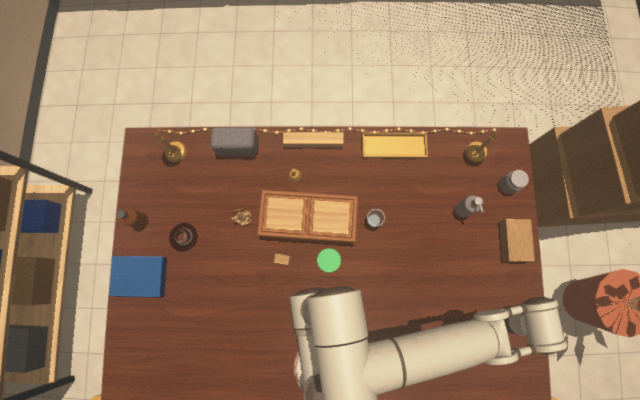

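View pics/side0.png

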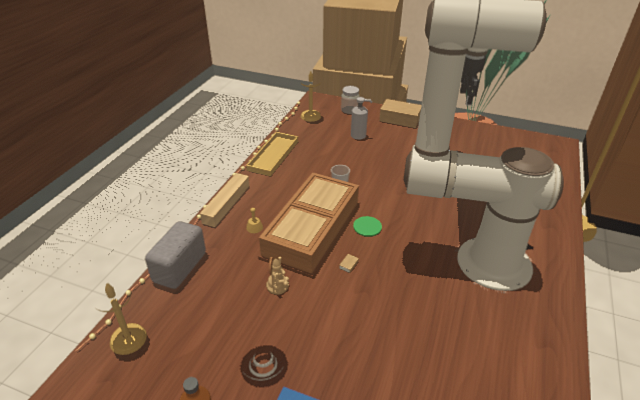

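Both views agree that the idol is at the left (+y) end, at top (242,217) and side (277,275). The votive is off the right end, so I want the left lid. The chest is yawed about -4.3°, and the edge sits at about (492,157,84). I'll move above it with the fingers shut.

```bash
R="0"; python3 -m crank '0.018 0.042 0 0 0 -2.54 1;0.018 0.042 0 0 0 -2.54 1;0.018 0.042 0 0 0 -2.54 1;0.018 0.042 0 0 0 -2.54 1;0.018 0.042 0 0 0 -2.54 1;0.018 0.042 0 0 0 -2.54 1;0.018 0.042 0 0 0 -2.54 1;0.018 0.042 0 0 0 -2.54 1;0.018 0.042 0 0 0 -2.54 1;0.018 0.042 0 0 0 -2.54 1' 20
```

```text
clock: 2.3
tool_pos: [388.1, -105.5, 231.5]
tcp_rot: [-179.7, -0.2, -96.0]
ft_force: [1.6, -1.1, -0.4]
grip_width: -0.4
```

```bash
python3 -m crank '0.019 0.042 0 0 0 0.3 1;0.019 0.042 0 0 0 0.3 1;0.019 0.042 0 0 0 0.3 1;0.019 0.042 0 0 0 0.3 1;0.019 0.042 0 0 0 0.3 1;0.018 0.035 0 0 0 0.2 1;0 0 -0.02 0 0 0 1;0 0 -0.03 0 0 0 1;0 0 -0.03 0 0 0 1;0 0 0 0 0 0 1'
python3 - <<'E'
from h import *
N="lid_left_edge lid_right_edge lid_left_hinge lid_right_hinge".split()
for c in("top","side"):
    im=shot(c,c+"1"); marks(N,c)
cv2.imwrite("pics/side1c.png",cv2.resize(im[130:330,200:440],None,fx=3,fy=3)[:,:,::-1])
print(sense()["tool_pos"],sense()["ft_force"])
E
```

```text
clock: 3.3
tool_pos: [506.4, 158.5, 152.7]
tcp_rot: [-179.1, -0.2, -93.7]
ft_force: [0.1, -1.7, 0.3]
grip_width: 0.3
top lid_left_edge 0.86 [490. 159.  84.]
top lid_right_edge 0.89 [480. -16.  81.]
top lid_left_hinge 0.9 [632. 148.  79.]
top lid_left_hinge 0.28 [ 546. -185.    0.]
top lid_right_hinge 0.68 [623. -27.  83.]
side lid_left_edge 0.71 [492. 157.  85.]
side lid_right_edge 0.95 [477. -13.  84.]
side lid_left_hinge 0.89 [640. 147.  80.]
side lid_left_hinge 0.41 [560. 153.  82.]
side lid_right_hinge 0.81 [620. -28.  85.]
side lid_right_hinge 0.38 [ 592. -544.    2.]
[509.97144972 158.43604324 157.80158833] [0.9397142  0.10038943 0.04232784]
```

View pics/side1c.png

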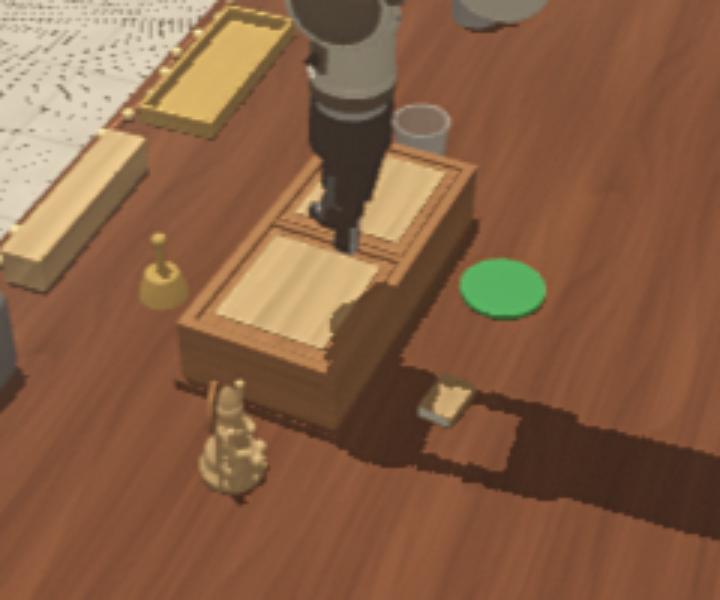

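The estimates agree with the earlier ones, and the tip at crop (345,250) hangs 73 mm above the left lid, 18 mm behind its front edge. I'll descend to just above the panel (87 mm) and then press.

```bash
python3 -m crank '0 -0.001 -0.03 0 0 0 1;0 -0.001 -0.02 0 0 0 1;0 0 -0.01 0 0 0 1;0 0 0 0 0 0 1;0 0 -0.004 0 0 0 1;0 0 0 0 0 0 1'
```

```text
clock: 4.4
tool_pos: [512.5, 156.5, 95.6]
tcp_rot: [-178.1, -0.1, -93.8]
ft_force: [-0.4, 0.1, 0.6]
grip_width: 0.0
```

```bash
python3 -m crank '0 0 -0.003 0 0 0 1;0 0 -0.003 0 0 0 1;0 0 0 0 0 0 1'
```

```text
clock: 4.7
tool_pos: [514.0, 156.7, 91.1]
tcp_rot: [-177.9, -0.0, -93.7]
ft_force: [-0.4, -0.3, 0.9]
grip_width: 0.1
```

```bash
python3 -m crank '-0.003 0 -0.004 0 0 0 1;-0.001 0 -0.004 0 0 0 1;0 0 -0.004 0 0 0 1;0 0 0 0 0 0 1'
```

```text
clock: 5.1
tool_pos: [511.1, 156.8, 80.0]
tcp_rot: [-177.7, -0.0, -93.7]
ft_force: [0.1, 0.5, 2.3]
grip_width: -0.2
```

```bash
python3 -m crank '0 0 -0.003 0 0 0 1;0 0 -0.002 0 0 0 1;0 0 0 0 0 0 1'
```

```text
clock: 5.4
tool_pos: [511.5, 156.9, 78.0]
tcp_rot: [-177.8, -0.1, -93.7]
ft_force: [-2.0, -0.6, 1.1]
grip_width: -0.3
```

```bash
python3 -m crank '0 0 -0.003 0 0 0 1;0 0 -0.002 0 0 0 1;0 0 0 0 0 0 1'
```

```text
clock: 5.7
tool_pos: [511.7, 157.0, 78.2]
tcp_rot: [-177.9, -0.1, -93.6]
ft_force: [-0.9, -1.1, 0.6]
grip_width: 0.4
```

```bash
python3 -m crank '0 0 -0.005 0 0 0 1;0 0 -0.005 0 0 0 1'; python3 -c "
from h import *
s=sense();print(s['tool_pos'],s['ft_force'],s['joint_torque'])"
```

```text
clock: 5.9
tool_pos: [512.5, 157.2, 76.7]
tcp_rot: [-178.0, -0.2, -93.6]
ft_force: [-27.9, -4.6, 55.1]
grip_width: -0.1
[512.45565662 157.16280732  76.71494565] [-27.91754917  -4.62108881  55.07581285] [ -2.13676728 -15.17053306 -21.20392442   0.65005325  -7.81516492
  -0.02301872]
```

At the stop (55 N), so the catch has let go. Now I'll withdraw upward and then back toward the robot.

```bash
python3 -m crank '0 0 0.01 0 0 0 1;0 0 0.03 0 0 0 1;0 0 0.04 0 0 0 1;0 0 0.04 0 0 0 1;-0.01 0 0.02 0 0 0 1;-0.04 0.003 0 0 0 0 1;-0.04 0.003 0 0 0 0 1;-0.03 0.002 0 0 0 0 1;0 0 0 0 0 0 1'
python3 - <<'E'
from h import *
for c in("side","top"):
    im=shot(c,c+"2"); marks(["lid_left_edge","lid_right_edge"],c)
    if c=="side":cv2.imwrite("pics/side2c.png",cv2.resize(im[130:330,200:440],None,fx=3,fy=3)[:,:,::-1])
print(sense()["tool_pos"],sense()["ft_force"],sense()['joints'])
E
```

```text
clock: 6.8
tool_pos: [387.4, 165.2, 219.4]
tcp_rot: [-178.1, -0.2, -93.6]
ft_force: [0.8, 0.5, 0.3]
grip_width: -0.1
side lid_left_edge 0.97 [510. 153. 152.]
side lid_left_edge 0.65 [567. 153. 114.]
side lid_right_edge 0.64 [479. -16.  83.]
top lid_left_edge 0.87 [505. 158. 150.]
top lid_right_edge 0.86 [481. -15.  82.]
[391.08664048 164.5428215  220.3312226 ] [ 0.24337535 -0.90995549 -0.18822304] [  6.81479532 -15.53509808 116.32808984  -0.56276148  77.29661222
 100.64523105]
```

View pics/side2c.png

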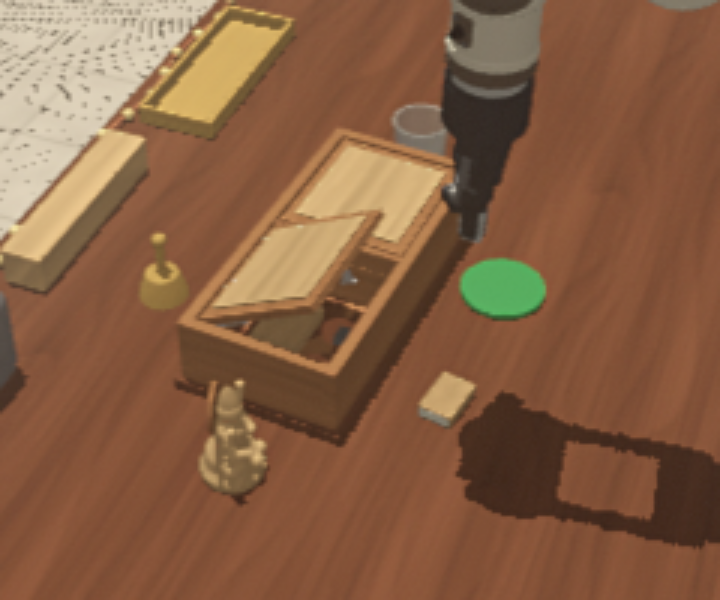

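The left lid is ajar, with its edge at crop (345,265), about (508,156,152), and the right lid is still shut. I'll tilt the fingers forward in front of the chest.

```bash
python3 -m crank '0.005 0 0 -0.6 -8.4 0 1;0.005 0 0 -0.6 -8.4 0 1;0.005 0 0 -0.6 -8.4 0 1;0.005 0 0 -0.6 -8.4 0 1;0.005 0 0 -0.6 -8.4 0 1;0.005 0 0 -0.6 -8.4 0 1;0.005 0 0 -0.6 -8.4 0 1;0 0 0 0 0 0 1'
python3 -c "
from h import *
from scipy.spatial.transform import Rotation as R
s=sense();print(s['tool_pos'],s['joints']);print(R.from_euler('xyz',s['tcp_rot'],degrees=True).as_matrix().round(3))"
```

```text
clock: 7.9
tool_pos: [431.1, 158.9, 220.9]
tcp_rot: [-123.0, -0.6, -95.0]
ft_force: [-0.8, -1.1, -0.3]
grip_width: -0.3
[431.11364922 158.85051227 220.92150176] [ 17.88988031 -42.20309723 149.10958323 -48.16576694  26.39663291
 147.43124064]
[[-0.086 -0.543  0.835]
 [-0.996  0.038 -0.078]
 [ 0.011 -0.839 -0.544]]
```

```bash
python3 -m crank '0.015 -0.001 -0.02 0 0 0 1;0.013 -0.001 -0.025 0 0 0 1;0.012 0 -0.03 0 0 0 1;0.008 0 -0.025 0 0 0 1;0 0 0 0 0 0 1'
python3 -c "
from h import *
s=sense();print(s['tool_pos'],s['joints'])"
```

```text
clock: 8.4
tool_pos: [472.4, 140.5, 155.5]
tcp_rot: [-124.7, -0.2, -94.4]
ft_force: [-0.1, -0.5, 0.9]
grip_width: 0.1
[472.38539969 140.54103463 155.45591805] [  9.91087152 -25.87818462 147.87511914 -73.25023236  12.39270383
 170.99498667]
```

The wrist is near J4, J5 and J6 limits. I'll use less tilt (40°) and turn the tool toward the arm's azimuth.

```bash
cat > rv.py <<'E'
from h import *
from scipy.spatial.transform import Rotation as R
import sys
t,a=np.radians([float(v) for v in sys.argv[1:3]])
z=np.array([np.sin(t)*np.cos(a),np.sin(t)*np.sin(a),-np.cos(t)]);x=np.array([np.sin(a),-np.cos(a),0])
s=sense();C=R.from_euler('xyz',s['tcp_rot'],degrees=True)
D=R.from_matrix(np.c_[x,np.cross(z,x),z])
print((D*C.inv()).as_rotvec(degrees=True).round(1),s['tool_pos'].round(1),s['joints'].round(1),s['ft_force'].round(1))
E
python3 rv.py 40 14
```

```text
[-1.1 15.3 18.3] [472.4 140.5 155.5] [  9.9 -25.9 147.9 -73.3  12.4 171. ] [-0.1 -0.5  0.9]
```

```bash
python3 -m crank '-0.004 0.002 0 -0.3 5 0 1;-0.003 0.002 0 -0.3 5 3 1;0 0.003 0 -0.3 5 5 1;0 0.003 0 -0.1 0 5 1;0 0.003 0 0 0 5 1;0 0 0 0 0 0 1'; python3 rv.py 40 14
```

```text
clock: 9.0
tool_pos: [469.1, 137.2, 156.3]
tcp_rot: [-131.0, -2.1, -89.0]
ft_force: [0.3, -0.6, -0.6]
grip_width: 0.2
[ 0.9  9.2 12.8] [469.1 137.2 156.3] [  4.9 -30.  146.7 -16.8  15.1 107.3] [ 0.3 -0.6 -0.6]
```

```bash
python3 -m crank '0 0.008 0 0.3 4 4 1;0 0.008 0 0.3 4 4 1;0 0.006 0 0.3 2 4 1;0 0 0 0 0 0 1'; python3 rv.py 40 14
```

```text
clock: 9.4
tool_pos: [469.5, 153.7, 158.3]
tcp_rot: [-138.8, -1.1, -79.4]
ft_force: [0.0, 0.1, -0.0]
grip_width: 0.1
[0.8 1.4 3.4] [469.5 153.7 158.3] [  0.2 -29.1 142.1  13.4  26.8  69.5] [ 0.   0.1 -0. ]
```

```bash
python3 -m crank '0.003 0 -0.015 0 0 2 1;0.003 0 -0.02 0 0 0 1;0 0 -0.015 0 0 0 1;0 0 0 0 0 0 1'; python3 rv.py 40 14
```

```text
clock: 9.8
tool_pos: [476.7, 154.4, 110.0]
tcp_rot: [-138.6, -1.0, -77.8]
ft_force: [-0.7, -0.9, -0.1]
grip_width: -0.1
[0.7 1.6 1.8] [476.7 154.4 110. ] [ -0.8 -20.4 143.1  25.7  18.2  54.9] [-0.7 -0.9 -0.1]
```

```bash
python3 -m crank '0.02 -0.001 -0.003 0 0 0 1;0.012 -0.001 0 0 0 0 1;0.008 0 0 0 0 0 1;0 0 0 0 0 0 1'
python3 - <<'E'
from h import *
im=shot("side","side3")
cv2.imwrite("pics/side3c.png",cv2.resize(im[130:330,200:440],None,fx=3,fy=3)[:,:,::-1])
E
python3 rv.py 40 14
```

```text
clock: 10.2
tool_pos: [516.1, 154.7, 107.3]
tcp_rot: [-138.7, -0.9, -77.8]
ft_force: [-0.4, -0.3, -1.0]
grip_width: -0.1
[0.6 1.4 1.8] [515.7 154.7 107.1] [ -0.7 -11.9 137.2  29.4  16.1  51.2] [-0.6 -1.3  0.1]
```

View pics/side3c.png

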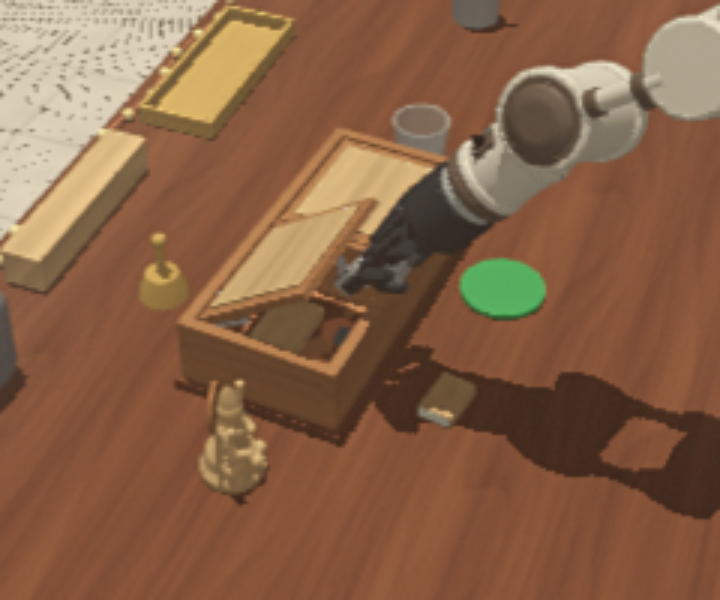

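The tip is under the lid's front edge at crop (345,280), near the middle, with nothing touched. I'll raise it along an arc about the hinge.

```bash
python3 -m crank '0.007 0 0.015 0 0 0 1;0.007 -0.001 0.016 0 0 0 1;0.009 -0.001 0.012 0 0 0 1;0.01 -0.001 0.012 0 0 0 1;0 0 0 0 0 0 1'; python3 rv.py 40 14
```

```text
clock: 10.75
tool_pos: [546.8, 152.4, 164.0]
tcp_rot: [-138.9, -0.9, -77.9]
ft_force: [-0.6, -0.5, -0.3]
grip_width: -0.1
[0.6 1.3 1.9] [546.8 152.4 164. ] [ -1.  -14.  131.   20.1  23.8  60.9] [-0.6 -0.5 -0.3]
```

```bash
python3 -m crank '0.011 -0.001 0.01 0 0 0 1;0.012 -0.001 0.01 0 0 0 1;0.014 -0.001 0.007 0 0 0 1;0 0 0 0 0 0 1'; python3 rv.py 40 14
python3 - <<'E'
from h import *
im=shot("side","side4");marks(["lid_left_edge"],"side")
cv2.imwrite("pics/side4c.png",cv2.resize(im[100:300,200:440],None,fx=3,fy=3)[:,:,::-1])
E
```

```text
clock: 11.15
tool_pos: [582.2, 149.8, 189.6]
tcp_rot: [-139.1, -0.8, -77.8]
ft_force: [0.1, -0.5, 0.4]
grip_width: 0.0
[0.6 1.1 1.8] [582.2 149.8 189.6] [ -1.3 -10.5 124.8  18.5  26.7  62.6] [ 0.1 -0.5  0.4]
side lid_left_edge 0.85 [614. 146. 226.]
```

View pics/side4c.png

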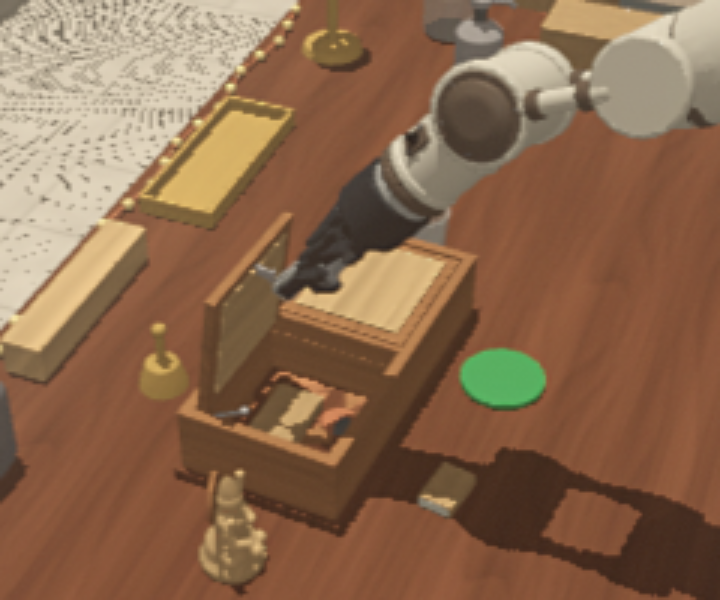

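The lid is at about 82°, with the fingertip on its underside near crop (275,280). I'll push it past vertical.

```bash
python3 -m crank '0.012 -0.001 0.001 0 0 0 1;0.012 -0.001 0 0 0 0 1;0.012 -0.001 0 0 0 0 1;0.01 -0.001 0 0 0 0 1;0.006 0 0 0 0 0 1;0 0 0 0 0 0 1'; python3 rv.py 40 14
python3 - <<'E'
from h import *
for c in("side","top"):shot(c,c+"5");marks(["lid_left_edge"],c)
E
```

```text
clock: 11.85
tool_pos: [627.3, 147.4, 181.9]
tcp_rot: [-139.9, -0.6, -77.7]
ft_force: [-0.1, -0.0, 0.6]
grip_width: -0.1
[0.6 0.3 1.7] [627.3 147.4 181.9] [ -1.6  -2.4 118.1  19.5  26.2  61.3] [-0.1 -0.   0.6]
side lid_left_edge 0.9 [654. 146. 226.]
side lid_left_edge 0.27 [ 550. -190.   -5.]
top lid_left_edge 0.63 [654. 151. 228.]
top lid_left_edge 0.6 [626. 147. 157.]
```

```bash
python3 -m crank '0.01 -0.001 0.001 0 0 0 1;0.01 -0.001 0.001 0 0 0 1;0.005 0 0 0 0 0 1;0 0 0 0 0 0 1'; python3 rv.py 40 14
python3 - <<'E'
from h import *
for c in("side","top"):shot(c,c+"6");marks(["lid_left_edge"],c)
E
```

```text
clock: 12.45
tool_pos: [653.8, 145.4, 184.7]
tcp_rot: [-139.8, -0.6, -77.7]
ft_force: [-0.1, 0.2, -0.4]
grip_width: -0.0
[0.6 0.3 1.7] [653.8 145.4 184.7] [ -1.8   1.3 114.1  19.5  26.5  61.1] [-0.1  0.2 -0.4]
side lid_left_edge 0.94 [683. 140. 215.]
top lid_left_edge 0.87 [685. 145. 218.]
```

The edge is at (684,143,216), which matches the 1.95 stop. I'll retreat up and back.

```bash
python3 -m crank '-0.02 0.001 0.002 0 0 0 1;-0.04 0 0.01 0 0 0 1;-0.04 0 0.02 0 0 0 1;-0.04 0 0.03 0 0 0 1;-0.04 0 0.02 0 0 0 1;-0.04 0 0.02 0 0 0 1;-0.03 0 0.01 0 0 0 1;0 0 0 0 0 0 1;0 0 0 0 0 0 1;0 0 0 0 0 0 1'; python3 rv.py 40 14
python3 - <<'E'
from h import *
for c in("side","top"):
    im=shot(c,c+"7");marks("lid_left_edge lid_right_edge idol votive bell matchbox coaster dispenser diya_lower".split(),c)
    if c=="side":cv2.imwrite("pics/side7c.png",cv2.resize(im[60:360,180:500],None,fx=2,fy=2)[:,:,::-1])
E
```

```text
clock: 13.65
tool_pos: [402.6, 150.5, 291.2]
tcp_rot: [-140.8, -0.5, -77.7]
ft_force: [0.3, 0.2, 0.7]
grip_width: -0.2
[ 0.7 -0.7  1.7] [402.6 150.5 291.2] [ -2.3 -54.1 138.4  10.4  57.7  72.7] [0.3 0.2 0.7]
side lid_left_edge 0.87 [688. 145. 217.]
side lid_right_edge 0.81 [478. -15.  83.]
side idol 0.87 [560. 321.  -4.]
side votive 0.62 [ 554. -192.   -3.]
side votive 0.45 [556.  65.  -6.]
side bell 0.72 [735. 122.   3.]
side matchbox 0.59 [397. 165.   3.]
side matchbox 0.25 [555.  67.  -7.]
side coaster 0.65 [390. -12.  -1.]
side dispenser 0.86 [ 595. -547.    3.]
side diya_lower 0.67 [491. 554.  -1.]
top lid_left_edge 0.88 [685. 147. 222.]
top lid_right_edge 0.92 [482. -16.  80.]
top idol 0.62 [556. 324.   1.]
top idol 0.33 [732. 127.  -4.]
top votive 0.61 [ 550. -190.   -2.]
top bell 0.52 [732. 124.  -0.]
top coaster 0.77 [394. -14.  -2.]
top coaster 0.48 [635. 145.  78.]
top dispenser 0.89 [ 598. -544.   -2.]
top dispenser 0.51 [488. 557.   2.]
top diya_lower 0.68 [395. -11.  -1.]
top diya_lower 0.41 [487. 560.   1.]
```

View pics/side7c.png

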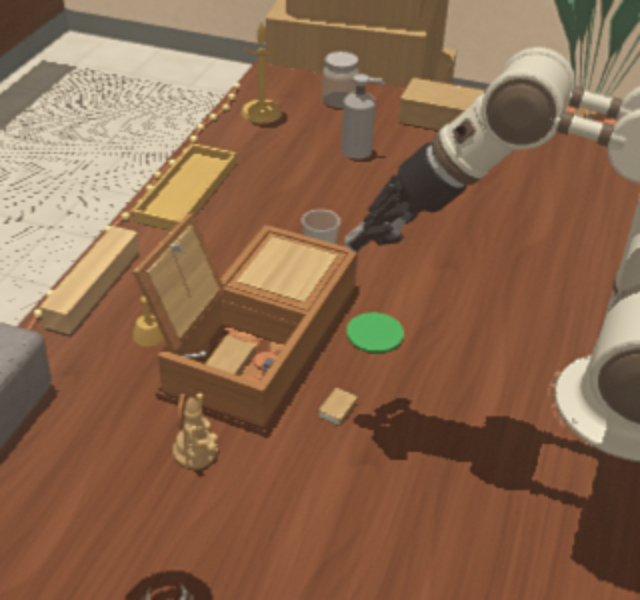

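The lid leans back open at crop (180,285), everything else stands in place, and the hand is clear. J2 is right at its lower limit, so I'll ease off it before handing in.

```bash
python3 -m crank '0.02 0 0 0 0 0 1;0.02 0 0 0 0 0 1;0 0 0 0 0 0 1;0 0 0 0 0 0 1'
python3 - <<'E'
from h import *
print(sense()['joints'].round(2),sense()['ft_force'].round(1)); shot("side","e"); marks(["lid_left_edge"],"side"); print(job_done())
E
```

```text
clock: 15.05
tool_pos: [443.3, 150.7, 291.4]
tcp_rot: [-140.8, -0.5, -77.7]
ft_force: [-0.4, -0.0, 0.6]
grip_width: 0.1
[ -1.91 -44.14 134.03  10.86  52.24  71.88] [-0.4 -0.   0.6]
side lid_left_edge 0.62 [685. 144. 215.]
the job is handed in; nothing more can be done
None
```

I opened the left lid, the one at the idol's end, and handed the job in at about 15 s of the 48 s allowed. I pressed its front edge until the catch let go and it sprang ajar. Then I pushed it up and over from underneath with the fingers shut.

**Last checks:**
- **Lid:** the left lid's edge measured about (685, 144, 215), which matches the fully open stop, and it stayed there after I withdrew the hand.
- **Other lid and ornaments:** the right lid was still shut. The idol, votive, bell, matchbox, coaster and dispenser were where they started, within measurement error. The two stacked diyas were checked only through the lower one, which was also unmoved.
- **Hand:** it was clear of everything, and the wrist force read about 0 N.

**Not ideal:**
- **Press force:** the fingertips reached 55 N at the lid's press stop, far more than the roughly 10 N needed. This was below the 120 N wrist limit, and only the fingertips were touching.
- **Joint limits:** on the approach J4 and J6 came within about 0.6° of their limits. On the retreat J2 read -54.1°, exactly its lower limit. I moved it back to -44° before handing in. I saw no reading past a limit.

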